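Free the jammed limes in the stall's chute

ROBOT

A 6-joint arm with a two-finger parallel gripper is mounted at the origin on the work surface. World frame = base frame: x ahead of the robot, y to its left, z up, the work surface at z = 0. Lengths are in m, angles in rad, forces in N, time in s.
With the tool pointing down it reaches from about 0.35 to 0.775 m from the base axis. Payload 5.5 kg.
Tool frame: the origin (TCP) lies at the very end of the fingers, on their centre line; the grasp point (between the pads) lies 19 mm behind it; x points along the fingers, y is the direction in which the jaws open and shut, and the axes are right-handed (so a half turn about x gives the same grasp; the last joint's range is limited). The gripper opens to 85 mm and grips with 20 to 120 N. Pads are 22 mm wide; open, the fingers measure 114 mm over their backs; the gripper's body (76 mm by 85 mm) begins 54 mm behind the grasp point. The pads swing forward as they close: fully open they stand 13 mm farther back than shut.
Start: joints at [-1.308, 0.313, 0.046, 1.304, 0, 1.431], TCP at [0.225, -0.529, 0.231] pointing down, gripper open.
Joint ranges: [-2.76, 2.76], [-0.86, 1.69], [-1.03, 1.26], [-2.2, 2.34], [-1.47, 1.5], [-3.14, 3.14]. Speed limits (rad/s): [2.57, 2.57, 3.14, 3.14, 3.14, 3.14].

INTERFACE

Orientations are given as a unit quaternion [w, x, y, z].
In Python, from workcell import env gives the robot as it stands.
- The arm moves only by the tool drive_tool, never from a script. Its argument "plan" is a list that holds one entry, the list of rows, each a list of 7 numbers: the shift along the tool's x, y, z in cm, then the turn, a rotation vector about the tool's x, y, z in degrees, then the opening, from 0 (shut) to 1 (fully open). In form: [[[tx, ty, tz, wx, wy, wz, fingers], ...]]. A call has exactly 5 rows; each row shifts and turns the commanded pose from where the row before left it, along the tool's axes as they then stand; what a row does not reach is not made up. A row lasts 1/12 s, in which the tool goes at most 41.7 mm and 7.16 degrees, less where a joint would pass 70% of its speed; a pose out of reach is approached as far as the arm can. A call with a gripper value outside its range is refused whole. The fingers move at their own pace and stop on an object; "squeeze" is the grip in N (left out, the last holds). Time passes only in rows, so rows that do not move let the fingers close, or fill a call up. It gives the time, the measured TCP pose, the force and the opening at its end, in the units of the state.
- env.get_state(): the state, without advancing time (a new reading comes with each control period).
- env.read_camera(name): name is "scene" or "side" or "wrist"; returns the picture (480x640x3 uint8, red, green, blue); there is no depth.
- env.camera_model(name): a dict with "camera_matrix" (3x3 intrinsics, pixels), "camera_from_world" (4x4, takes a point from world to camera coordinates); the wrist camera has in their place "T_tool_cam" (4x4, takes a point from camera to tool coordinates, whose origin is the TCP and whose axes are the tool frame's). Camera axes: x right, y down, z forward; pixel columns grow to the right and rows downward; lengths in m; the calibration is good to about 2 mm. A picture is of the moment at which its call begins: read the wrist's pose just before it. camera_model takes no time and is no camera call.
- env.hand_in(): hands the job in, once; it reports no verdict.
The state is a dict: "clock": time; "joint_pos": joint angles; "qvel": joint speeds; "tau": joint torques, N m; "tcp_pos": TCP position; "orientation": TCP orientation; "wrist_force": force on the tool from outside, world axes, zero at the start; "ft_torque": the same for the moment, N m; "finger_gap": finger opening in m.
Only numpy, scipy, OpenCV 4.12 (cv2) and the standard library are available. Lean on these libraries where they do the work, as an engineer would, in place of code of your own. Each camera call takes 0.05 s, during which the arm holds its last target.

TASK

Two limes have jammed side by side at the narrow opening of the sheet-steel lime chute. With the fingertips, nudge the front one, the lime caught behind the yellow lip, back up the ramp so that the other can roll past it, then let go and let both roll through the opening into the red basket; do not pick the limes up.

Things in the scene. Friction and masses are not known exactly. Their poses are not given: they have to be found in the camera images.
- ramp: Fixed steel chute floor, slope 10 deg. Origin on the floor in the opening, 70 mm above the table; x down the slope to the basket, y left looking downstream, z off the floor. Walls 12 mm high, 5 thick. mm: opening y -25..27 at x 0; right wall y -25; yellow lip (0,27)-(-9,52); left wall, yellow to (-38,52), on to (-80,100), then y 100; spout to x 50; blue gate, 40 high, x -140, fixed limes behind.
- lime_front: The blocking lime, a hard green ball 44 mm across, 50 g, rolls freely. It lies behind the yellow lip, left of the opening, about x -23, y 32 mm in the ramp's frame, pinned by the other lime. Pushed some 40 mm back it has room to its left to let the other pass; released, it rolls down along the lip and out by itself. Origin: its centre.
- lime_rear: The other lime, alike (44 mm, 50 g), about x -46, y -5 mm in the ramp's frame: wedged between the front lime and the right wall. It rolls out by itself once the front lime is pushed back and to the left. Origin: its centre.
- basket_in (a point): Centre of the inner floor of the fixed red plastic basket under the spout. Its x runs along the ramp's x seen from above; inside 162 mm along x by 142 mm along y, walls 50 mm high, floor 4 mm thick.
Not all that is in view belongs to the job. Leave any turquoise or white look-alike of the lime_front alone.

How it is judged:
On the way:
1. the front lime is pushed back up the ramp, at least about 10 mm from where it was caught, still on the ramp (x of lime_front in the frame of ramp below -0.034 m and z of lime_front in the frame of ramp above 0.015 m), for 0.05 s.
At the end, for the whole second after the job is handed in: Both limes lie inside the red basket, their centres within its inner walls and no more than 45 mm above its floor, practically at rest (slower than 0.1 m/s) (x of lime_front in the frame of basket_in between -0.082 and 0.082 m and y of lime_front in the frame of basket_in between -0.072 and 0.072 m and z of each of lime_front, lime_rear in the frame of basket_in below 0.045 m and x of lime_rear in the frame of basket_in between -0.082 and 0.082 m and y of lime_rear in the frame of basket_in between -0.072 and 0.072 m and linear speed of each of lime_front, lime_rear below 0.1 m/s); the robot touches nothing.
It fails at once if a lime is picked up: its centre rises more than 55 mm above the ramp's floor (33 mm higher than when lying on it) (z of any of lime_front, lime_rear in the frame of ramp above 0.055 m).
It also fails if it takes over 32 s, if anything falls off the work surface, if the arm or the gripper's body presses on something with over 40 N, if the wrist force passes 120 N, or if a joint passes its speed limit or range.

## Working session

There is one attempt and no reset: what is moved stays moved. The work goes in short steps, Python scripts to look and compute and a tool call to move; the robot and the scene stay as the last step left them, time stands still between calls to the robot, and variables do not carry over. Pictures are saved under pics/ and viewed, and the job is handed in when it is done.

Besides the shell and the picture viewer there is one more tool, called after "Request:" as a command line: name --argument value ..., lists and objects as JSON in quotes. drive_tool: Moves the arm, as the interface text tells. Its arguments: {"type":"object","properties":{"plan":{"type":"array","items":{"type":"array","items":{"type":"array","items":{"type":"number"}}}},"squeeze":{"type":"number"}},"required":["plan"]}

```bash
mkdir -p pics; python3 - <<'E'
from workcell import env
import cv2
print(env.get_state())
for n in ["scene","side","wrist"]:
    print(n,env.camera_model(n))
    cv2.imwrite(f"pics/{n}0.png",env.read_camera(n)[:,:,::-1])
E
```

```text
{'clock': 0.0, 'joint_pos': array([-1.30758132e+00,  3.14019168e-01,  4.49797486e-02,  1.30363939e+00,
       -8.81106930e-06,  1.43119205e+00]), 'qvel': array([-0.0015138 ,  0.00024853, -0.00045022, -0.0001078 , -0.00041668,
       -0.00055998]), 'tau': array([ 1.92455809e-03, -4.80619597e+01,  2.98537105e+01,  1.93099579e-02,
       -2.61131754e-05,  1.08439525e-05]), 'tcp_pos': array([ 0.2252554 , -0.5284674 ,  0.23039854]), 'orientation': array([-0.14079303, -0.69276848, -0.14212123,  0.69285692]), 'wrist_force': array([-0.66683278, -0.10302351, -0.78134369]), 'ft_torque': array([ 0.02656352,  0.00090855, -0.03113884]), 'finger_gap': 0.08508784211916803}
scene {'camera_matrix': array([[486.56546694,   0.        , 315.78113251],
       [  0.        , 486.56546694, 243.62979277],
       [  0.        ,   0.        ,   1.        ]]), 'camera_from_world': array([[ 0.31006667,  0.9506212 , -0.01334108, -0.22628755],
       [ 0.67580608, -0.23025602, -0.70019162, -0.32988154],
       [-0.66868887,  0.2080901 , -0.71383031,  1.25560418],
       [ 0.        ,  0.        ,  0.        ,  1.
[... 292 characters left out ...]
,  0.7221942 , -0.68462893,  0.078671  ],
       [ 0.08093965, -0.67988161, -0.72884138,  0.70676927],
       [ 0.        ,  0.        ,  0.        ,  1.        ]])}
wrist {'camera_matrix': array([[365.64812435,   0.        , 317.79075675],
       [  0.        , 365.64812435, 232.61205439],
       [  0.        ,   0.        ,   1.        ]]), 'T_tool_cam': array([[ 1.14295062e-03, -3.15440037e-01,  9.48944823e-01,
        -1.41928981e-01],
       [ 9.99999345e-01,  4.13293810e-04, -1.06705936e-03,
        -4.74821430e-04],
       [-5.55997783e-05,  9.48945421e-01,  3.15440303e-01,
        -8.02154539e-02],
       [ 0.00000000e+00,  0.00000000e+00,  0.00000000e+00,
         1.00000000e+00]])}
```

View pics/scene0.png

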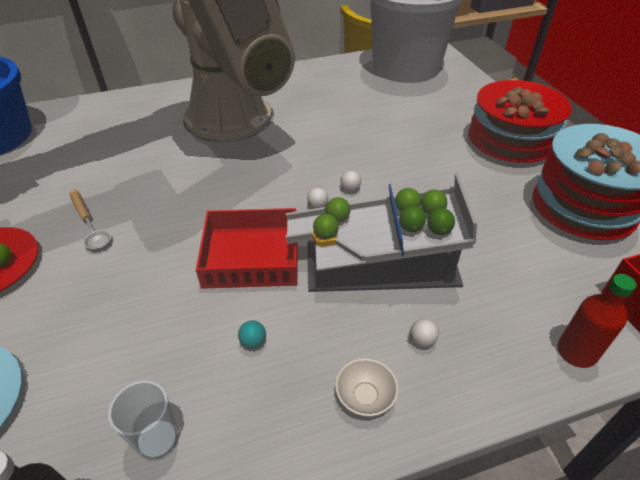

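View pics/side0.png

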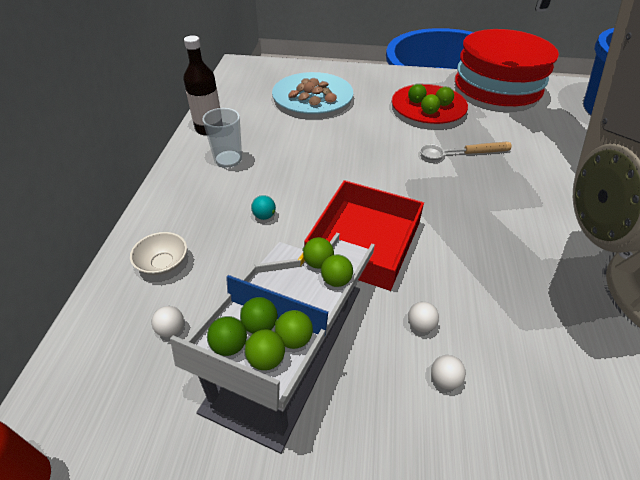

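The scene view shows the jammed limes at about (326,227) for the front one and (338,209) for the rear one. In the side view they are at about (319,252) and (337,270). The gate is blue and the basket red. Next I'll triangulate them.

```bash
cat > h.py <<'E'
import numpy as np, cv2
from workcell import env
def ray(n,uv):
    m=env.camera_model(n);K=m["camera_matrix"];T=m["camera_from_world"]
    d=T[:3,:3].T@np.linalg.solve(K,[uv[0],uv[1],1.]); o=-T[:3,:3].T@T[:3,3]
    return o,d/np.linalg.norm(d)
def tri(a,b):
    o1,d1=ray("scene",a);o2,d2=ray("side",b)
    s=np.linalg.lstsq(np.c_[d1,-d2],o2-o1,rcond=None)[0]
    p,q=o1+s[0]*d1,o2+s[1]*d2
    return (p+q)/2,np.linalg.norm(p-q)
def plane(n,uv,z):
    o,d=ray(n,uv); return o+d*(z-o[2])/d[2]
def limes(img,box):
    x0,y0,x1,y1=box
    hsv=cv2.cvtColor(np.ascontiguousarray(img),cv2.COLOR_RGB2HSV)
    m=cv2.inRange(hsv,(35,120,30),(75,255,255)); k=np.zeros_like(m);k[y0:y1,x0:x1]=m[y0:y1,x0:x1]
    d=cv2.distanceTransform(k,cv2.DIST_L2,5); out=[]
    while d.max()>5:
        _,r,_,p=cv2.minMaxLoc(d); 
        # sub-pixel: mean of near-max
        ys,xs=np.where((d>r-0.6)&(np.hypot(np.arange(640)[None]-p[0],np.arange(480)[:,None]-p[1])<5))
        out.append((round(xs.mean(),1),round(ys.mean(),1),round(r,1))); cv2.circle(d,p,int(r*1.3),0,-1)
    return out
E
python3 - <<'E'
from h import *
S=cv2.imread("pics/scene0.png")[:,:,::-1];D=cv2.imread("pics/side0.png")[:,:,::-1]
print(limes(S,(290,180,470,250)),limes(D,(190,220,370,380)))
a=cv2.resize(S[180:300,190:490],None,fx=2.6,fy=2.6,interpolation=cv2.INTER_CUBIC);cv2.imwrite("pics/sz.png",a[:,:,::-1])
a=cv2.resize(D[170:460,160:460],None,fx=2,fy=2,interpolation=cv2.INTER_CUBIC);cv2.imwrite("pics/dz.png",a[:,:,::-1])
E
```

```text
[(np.float64(434.7), np.float64(200.3), 10.8), (np.float64(326.0), np.float64(224.0), 10.8), (np.float64(408.5), np.float64(198.5), 10.6), (np.float64(412.5), np.float64(215.5), 10.6), (np.float64(441.4), np.float64(218.8), 10.6), (np.float64(337.3), np.float64(207.4), 9.6)] [(np.float64(264.3), np.float64(349.3), 19.6), (np.float64(226.5), np.float64(335.5), 19.0), (np.float64(293.0), np.float64(329.5), 18.6), (np.float64(258.5), np.float64(315.5), 18.0), (np.float64(336.7), np.float64(270.3), 15.2), (np.float64(318.3), np.float64(252.7), 14.8)]
```

View pics/sz.png

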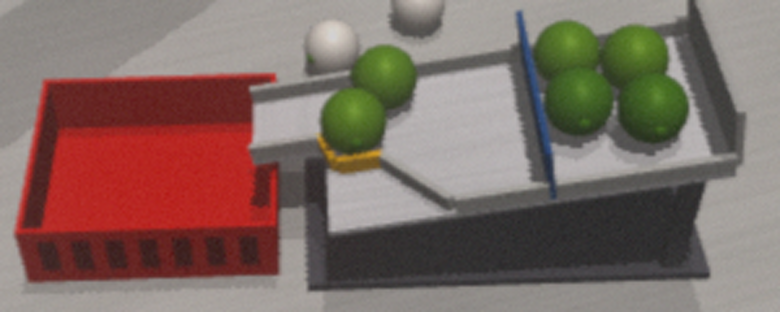

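View pics/dz.png

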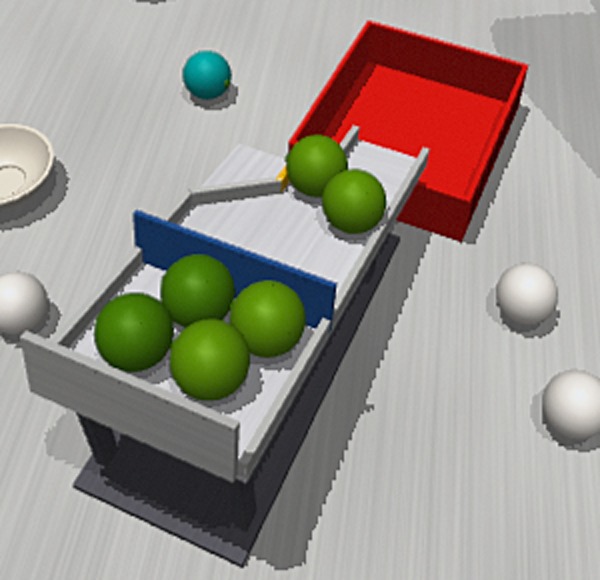

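```bash
python3 - <<'E'
from h import *
np.set_printoptions(precision=4,suppress=True)
s=lambda x,y:(x/2.6+190,y/2.6+180); d=lambda x,y:(x/2+160,y/2+170)
P={}
for n,a,b in [("front",s(353,120),d(317,165)),("rear",s(385,76),d(354,201)),("spoutR",s(250,90),d(427,150)),("gateRtop",s(519,12),d(335,285)),
  ("spoutL",s(250,150),d(355,128)),("fx1",s(567,50),d(268,318)),("fx2",s(634,54),d(210,359)),("fx3",s(578,100),d(198,289)),("fx4",s(653,107),d(134,331))]:
    P[n],e=tri(a,b); print(n,P[n],round(e,4))
for v in [P["gateRtop"]-P["spoutR"],P["fx2"]-P["fx1"],P["fx4"]-P["fx3"],]:
    print(np.degrees(np.arctan2(-v[1],-v[0])), np.degrees(np.arctan2(v[2],np.hypot(*v[:2]))))
v=P["front"]-P["rear"]; print("yaw from limes", np.degrees(np.arctan2(v[1],v[0])-np.arctan2(37,23*np.cos(np.radians(10)))),np.linalg.norm(v))
# basket rim corners z~0.054
for uv in [(44,78),(275,75),(18,232),(278,232)]: print(plane("scene",s(*uv),0.052))
for uv in [(368,22),(526,66)]: print(plane("side",d(*uv),0.052))
E
```

```text
front [0.5673 0.0714 0.0959] 0.0018
rear [0.5378 0.1042 0.0998] 0.0016
spoutR [0.4899 0.022  0.0705] 0.0019
gateRtop [0.5407 0.1967 0.1325] 0.0023
spoutL [0.5464 0.006  0.0701] 0.0025
fx1 [0.5763 0.2167 0.1221] 0.0008
fx2 [0.6019 0.251  0.1295] 0.0
fx3 [0.6211 0.2023 0.1213] 0.0019
fx4 [0.6485 0.2391 0.1281] 0.0015
-106.21828955895971 18.822962946749165
-126.68573607075054 9.850777671267398
-126.74219741168724 8.483412351496899
yaw from limes -106.53216156320437 0.04426764651262004
[ 0.4097 -0.1117  0.052 ]
[0.4612 0.0485 0.052 ]
[ 0.5539 -0.1517  0.052 ]
[0.6078 0.0073 0.052 ]
[ 0.5489 -0.1496  0.052 ]
[ 0.4084 -0.1083  0.052 ]
```

The lime heights (95.9 and 99.8 mm) match the 95.7 and 99.7 expected. Their spacing is 44.3 mm against 44, and the yaw of about -107° agrees between the limes, the wall and the basket. Next, the tool geometry.

```bash
cat >> h.py <<'E'
from scipy.spatial.transform import Rotation as R
yaw=np.radians(-107.)
RR=(R.from_euler("z",yaw)*R.from_euler("y",np.radians(10))).as_matrix()
O=np.mean([np.array([0.5673,.0714,.0959])-RR@[-.023,.032,.022],np.array([0.5378,.1042,.0998])-RR@[-.046,-.005,.022]],axis=0)
def w2r(p): return RR.T@(np.asarray(p)-O)
def r2w(p): return RR@np.asarray(p)+O
def tool():
    s=env.get_state(); q=s["orientation"]; return s,R.from_quat([q[1],q[2],q[3],q[0]]).as_matrix()
def go(pts):
    s,T=tool(); p=s["tcp_pos"]
    for x in pts:
        t=r2w(np.array(x)/1000); print(x,"world",t.round(4),"shift cm",(T.T@(t-p)*100).round(2)); p=t
def where():
    s,T=tool(); print("t",round(s["clock"],2),"ramp mm",(w2r(s["tcp_pos"])*1000).round(1),"F",s["wrist_force"].round(1),"gap",round(s["finger_gap"],4),"joints",s["joint_pos"].round(2))
    for i,n in enumerate("xyz"):
        a=RR.T@T[:,i]; print(n,"in ramp",a.round(3),end=" ")
    print()
E
python3 - <<'E'
from h import *
np.set_printoptions(precision=4,suppress=True)
print(O, [ (w2r(p)*1000).round(1) for p in ([0.5673,.0714,.0959],[0.5378,.1042,.0998],[0.5407,.1967,.1325],[.4899,.022,.0705])])
where(); s,T=tool();print(T); go([(15,30,100)])
E
```

```text
[0.5308 0.0629 0.0702] [array([-23. ,  32.4,  22.1]), array([-46. ,  -5.4,  21.9]), array([-139.7,  -29.7,   38.6]), array([ 50.3, -27.2,   9.2])]
t 0.15 ramp mm [ 617.2 -119.2  271.7] F [ 0.5  0.4 -0.5] gap 0.0856 joints [-1.31  0.31  0.05  1.3   0.    1.43]
x in ramp [ 0.172 -0.001 -0.985] y in ramp [0.754 0.644 0.131] z in ramp [ 0.634 -0.765  0.112] 
[[-0.0004  0.392  -0.92  ]
 [ 0.0014 -0.92   -0.392 ]
 [-1.     -0.0014 -0.0002]]
(15, 30, 100) world [0.5501 0.0234 0.1661] shift cm [  6.52 -38.04 -51.52]
```

View pics/wrist0.png

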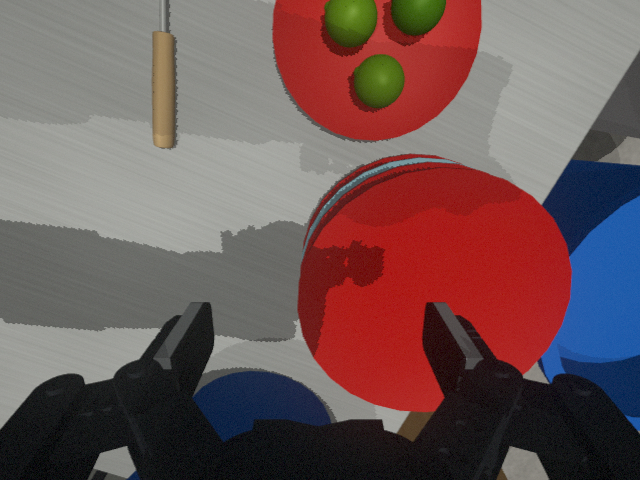

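The fitted frame puts the gate at x -139.7 mm, height 38.6 mm, and the spout end at x 50.3 mm, which agrees with the drawing. The wrist picture shows only the open fingers above plates, at rows 300 to 400. I'll shut the fingers and turn the tool -35° about its x.

Request:
drive_tool --plan '[[[0,0,0,-7,0,0,0],[0,0,0,-7,0,0,0],[0,0,0,-7,0,0,0],[0,0,0,-7,0,0,0],[0,0,0,-7,0,0,0]]]' --squeeze 40

```text
clock: 0.57
tcp_pos: [0.2253, -0.5288, 0.2309]
orientation: [0.345, 0.617, 0.345, -0.617]
wrist_force: [0.6, 0.1, 0.5]
finger_gap: 0.0257
```

```bash
python3 - <<'E'
from h import *
where(); go([(25,26,100),(15,27,17)])
E
```

```text
t 0.57 ramp mm [ 617.3 -119.2  272. ] F [0.6 0.1 0.5] gap 0.0257 joints [-1.31  0.31  0.05  1.3  -0.    0.81]
x in ramp [ 0.173 -0.    -0.985] y in ramp [0.248 0.968 0.043] z in ramp [ 0.953 -0.252  0.168] 
(25, 26, 100) world [0.5434 0.0152 0.1643] shift cm [  6.69  -1.38 -62.99]
(15, 27, 17) world [0.5515 0.0381 0.0843] shift cm [ 8.   -0.51 -2.37]
```

Request:
drive_tool --plan '[[[0,-0.1,-3,0,0,0,0],[0,-0.1,-4,0,0,0,0],[0,-0.1,-4,0,0,0,0],[0,-0.1,-4,0,0,0,0],[0,-0.1,-4,0,0,0,0]]]'

```text
clock: 0.98
tcp_pos: [0.3219, -0.3634, 0.231]
orientation: [0.343, 0.618, 0.343, -0.618]
wrist_force: [-0.0, -0.7, -0.7]
finger_gap: -0.0002
```

Request:
drive_tool --plan '[[[0,-0.1,-4,0,0,0,0],[0,-0.1,-4,0,0,0,0],[0,-0.1,-4,0,0,0,0],[0,-0.1,-4,0,0,0,0],[0,-0.1,-4,0,0,0,0]]]'

```text
clock: 1.4
tcp_pos: [0.4235, -0.1908, 0.2313]
orientation: [-0.343, -0.618, -0.343, 0.618]
wrist_force: [0.9, 0.1, 0.0]
finger_gap: 0.0001
```

Request:
drive_tool --plan '[[[1,-0.1,-4,0,0,0,0],[1,-0.1,-4,0,0,0,0],[1,-0.1,-4,0,0,0,0],[1,0,-3,0,0,0,0],[1,0,-2,0,0,0,0]]]'

```text
clock: 1.82
tcp_pos: [0.5115, -0.044, 0.1807]
orientation: [0.344, 0.618, 0.344, -0.618]
wrist_force: [-0.2, -0.5, 0.1]
finger_gap: -0.0001
```

```bash
python3 - <<'E'
from h import *
where(); go([(25,26,60),(16,26,17)])
for n in ["scene","side","wrist"]:
    cv2.imwrite(f"pics/{n}1.png",env.read_camera(n)[:,:,::-1])
S=cv2.imread("pics/scene1.png");D=cv2.imread("pics/side1.png");W=cv2.imread("pics/wrist1.png")
a=np.hstack([cv2.resize(S[100:300,230:430],(400,400)),cv2.resize(D[120:320,220:420],(400,400))]);cv2.imwrite("pics/c1.png",a)
E
```

```text
t 1.82 ramp mm [ 87.   12.7 127.5] F [-0.2 -0.5  0.1] gap -0.0001 joints [-0.24  0.22 -0.21  1.15  0.    1.88]
x in ramp [ 0.173  0.    -0.985] y in ramp [0.251 0.967 0.044] z in ramp [ 0.952 -0.255  0.167] 
(25, 26, 60) world [0.5454 0.0218 0.1249] shift cm [ 5.58 -0.57 -7.38]
(16, 26, 17) world [0.5502 0.0374 0.0842] shift cm [ 4.08 -0.42 -1.58]
```

View pics/c1.png

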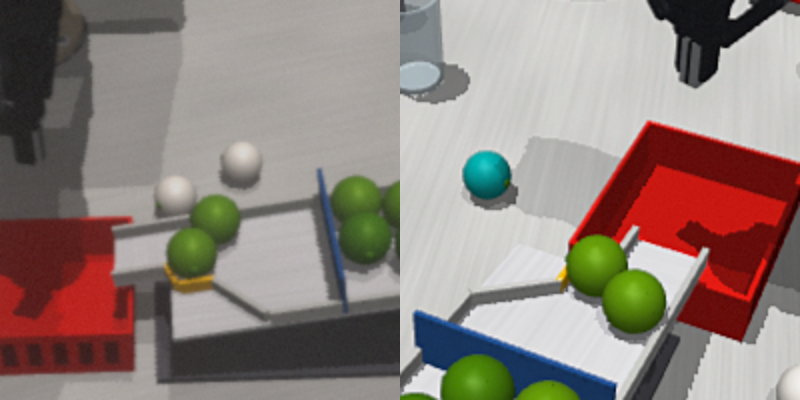

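View pics/wrist1.png

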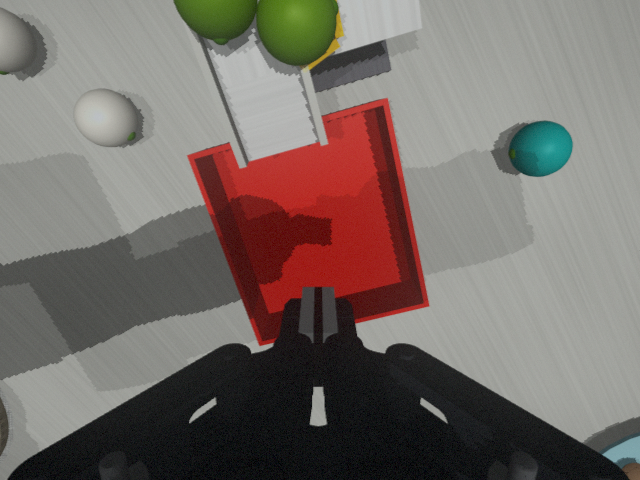

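The wrist view shows the shut fingertips as a narrow tip at columns 300 to 337, with the front lime at about (298,22) behind the yellow lip. The other views show both limes still where they were. I'll go down over the spout.

```bash
python3 - <<'E'
from h import *
where(); go([(22,19,50),(16,19.5,17),(-16,20,17),(-31.5,36.5,17)])
E
```

```text
t 1.97 ramp mm [ 88.9  11.8 127.3] F [-0.4 -0.1  0.3] gap -0.0001 joints [-0.25  0.22 -0.21  1.15 -0.    1.88]
x in ramp [ 0.174 -0.003 -0.985] y in ramp [0.251 0.967 0.042] z in ramp [ 0.952 -0.254  0.169] 
(22, 19, 50) world [0.5401 0.0283 0.1156] shift cm [ 6.44 -1.3  -7.86]
(16, 19.5, 17) world [0.544  0.0393 0.0842] shift cm [ 3.15 -0.24 -1.14]
(-16, 20, 17) world [0.5537 0.0693 0.0897] shift cm [-0.56 -0.75 -3.06]
(-31.5, 36.5, 17) world [0.5739 0.0791 0.0924] shift cm [-0.27  1.21 -1.9 ]
```

Request:
drive_tool --plan '[[[1.6,-0.3,-2,0,0,0,0],[1.6,-0.3,-2,0,0,0,0],[1.6,-0.3,-2,0,0,0,0],[1.6,-0.3,-1.9,0,0,0,0],[1,-0.1,-0.4,0,0,0,0]]]'

```text
clock: 2.38
tcp_pos: [0.5435, 0.0312, 0.1063]
orientation: [-0.343, -0.618, -0.344, 0.618]
wrist_force: [-0.2, -0.5, -0.2]
finger_gap: -0.0
```

Request:
drive_tool --plan '[[[1,-0.1,-0.3,0,0,0,0],[0.6,-0.1,-0.2,0,0,0,0],[0,0,0,0,0,0,0],[0,0,0,0,0,0,0],[0,0,0,0,0,0,0]]]'

```text
clock: 2.8
tcp_pos: [0.5446, 0.0349, 0.0921]
orientation: [0.343, 0.619, 0.343, -0.618]
wrist_force: [0.3, -0.0, -0.4]
finger_gap: -0.0001
```

```bash
python3 - <<'E'
from h import *
where(); go([(16,19.5,17),(-16,20,17),(-31.5,36.5,17)])
for n in ["side","wrist"]:
    cv2.imwrite(f"pics/{n}2.png",env.read_camera(n)[:,:,::-1])
D=cv2.imread("pics/side2.png");W=cv2.imread("pics/wrist2.png")
a=np.hstack([cv2.resize(D[170:320,250:400],(400,400)),cv2.resize(W[60:460,120:520],(400,400))]);cv2.imwrite("pics/c2.png",a)
E
```

```text
t 2.8 ramp mm [18.6 21.4 25.5] F [ 0.3 -0.  -0.4] gap -0.0001 joints [-0.08  0.34 -0.27  0.96 -0.    2.05]
x in ramp [ 0.174  0.001 -0.985] y in ramp [0.254 0.966 0.046] z in ramp [ 0.951 -0.259  0.167] 
(16, 19.5, 17) world [0.544  0.0393 0.0842] shift cm [ 0.8  -0.29 -0.34]
(-16, 20, 17) world [0.5537 0.0693 0.0897] shift cm [-0.56 -0.77 -3.06]
(-31.5, 36.5, 17) world [0.5739 0.0791 0.0924] shift cm [-0.27  1.2  -1.9 ]
```

View pics/c2.png

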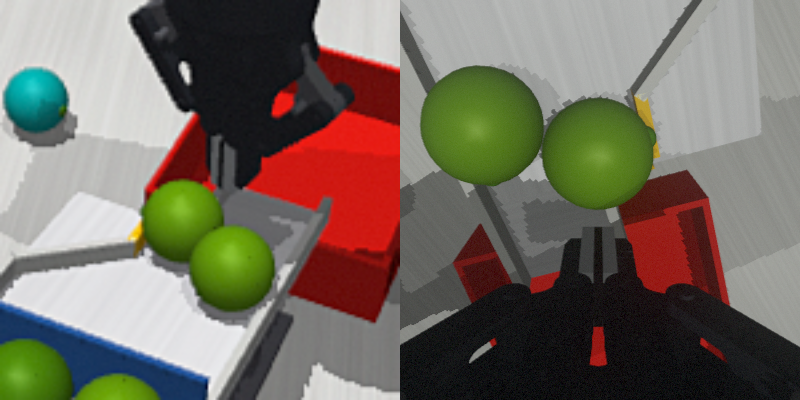

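The fingertips stand just downstream of the front lime and line up with it (wrist crop: tip at column 598, lime centre at 598). I'll go down the last 8 mm, then push gently.

Request:
drive_tool --plan '[[[0.4,-0.15,-0.1,0,0,0,0],[0.4,-0.15,-0.2,0,0,0,0],[-0.1,-0.1,-0.5,0,0,0,0],[-0.1,-0.1,-0.5,0,0,0,0],[-0.1,-0.1,-0.5,0,0,0,0]]]'

```text
clock: 3.32
tcp_pos: [0.548, 0.0546, 0.0861]
orientation: [-0.343, -0.618, -0.343, 0.619]
wrist_force: [-2.3, -1.5, 1.5]
finger_gap: -0.0004
```

Request:
drive_tool --plan '[[[-0.1,-0.1,-0.5,0,0,0,0],[-0.1,-0.1,-0.5,0,0,0,0],[0,0,0,0,0,0,0],[0,0,0,0,0,0,0],[0,0,0,0,0,0,0]]]'

```text
clock: 3.73
tcp_pos: [0.5528, 0.064, 0.0884]
orientation: [0.343, 0.618, 0.343, -0.618]
wrist_force: [0.1, -0.3, -0.3]
finger_gap: 0.0001
```

```bash
cat > look.py <<'E'
import sys
from h import *
k=sys.argv[1]; where()
I={n:env.read_camera(n) for n in ["scene","side","wrist"]}
for n in I: cv2.imwrite(f"pics/{n}{k}.png",I[n][:,:,::-1])
S,D,W=I["scene"],I["side"],I["wrist"]
a=np.hstack([cv2.resize(S[160:300,250:390],(400,400)),cv2.resize(D[170:320,250:400],(400,400))])
cv2.imwrite(f"pics/c{k}.png",a[:,:,::-1])
cv2.imwrite(f"pics/w{k}.png",W[:,:,::-1])
# lime centres from the side camera (unoccluded), on the plane ramp z=22
l=[x for x in limes(D,(250,190,400,300)) ]
for u in l:
    o,d=ray("side",u[:2]); n=RR[:,2]; t=(0.022-n@(o-O))/(n@d); print("side",u[2],(w2r(o+t*d)*1000).round(1))
E
python3 look.py 3; python3 - <<'E'
from h import *
go([(-16,20,17),(-31.5,36.5,17)])
E
```

```text
t 3.73 ramp mm [-10.5  20.7  16.7] F [ 0.1 -0.3 -0.3] gap 0.0001 joints [-0.03  0.36 -0.25  0.96  0.    2.1 ]
x in ramp [ 0.173  0.001 -0.985] y in ramp [0.253 0.966 0.045] z in ramp [ 0.952 -0.257  0.167] 
side 16.0 [-59.8  -6.   22. ]
side 15.2 [-41.3  34.4  22. ]
(-16, 20, 17) world [0.5537 0.0693 0.0897] shift cm [-0.14 -0.19 -0.55]
(-31.5, 36.5, 17) world [0.5739 0.0791 0.0924] shift cm [-0.27  1.2  -1.9 ]
```

View pics/c3.png

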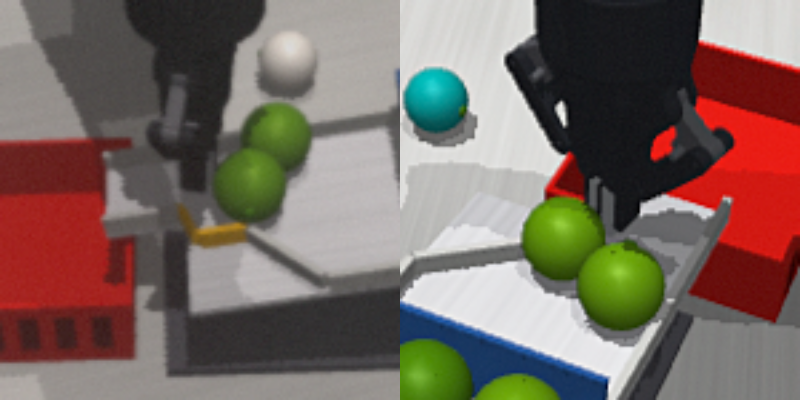

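View pics/w3.png

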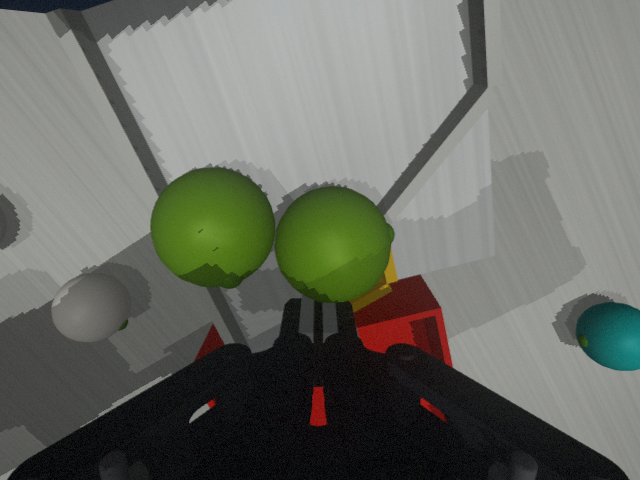

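The front lime has gone back to about x -41, y 33 (milestone 1, which needs x below -34). The rear lime has followed along the right wall to x -60. I'll push on, then back and to the left.

Request:
drive_tool --plan '[[[-0.1,-0.1,-0.5,0,0,0,0],[-0.1,0,-0.5,0,0,0,0],[-0.1,0.3,-0.5,0,0,0,0],[-0.1,0.3,-0.4,0,0,0,0],[-0.1,0.3,-0.4,0,0,0,0]]]'

```text
clock: 4.3
tcp_pos: [0.5721, 0.0794, 0.0935]
orientation: [0.343, 0.618, 0.343, -0.618]
wrist_force: [0.5, 0.3, -0.4]
finger_gap: 0.0003
```

```bash
python3 look.py 4; python3 - <<'E'
from h import *
go([(-31.5,36.5,17)])
E
```

```text
t 4.3 ramp mm [-31.5  34.6  18.1] F [ 0.5  0.3 -0.4] gap 0.0003 joints [-0.    0.39 -0.19  0.99 -0.    2.13]
x in ramp [ 0.174  0.001 -0.985] y in ramp [0.253 0.966 0.045] z in ramp [ 0.952 -0.257  0.168] 
side 15.2 [-63.9  50.2  22. ]
side 14.6 [-11.4  -4.1  22. ]
(-31.5, 36.5, 17) world [0.5739 0.0791 0.0924] shift cm [ 0.09  0.18 -0.09]
```

View pics/w4.png

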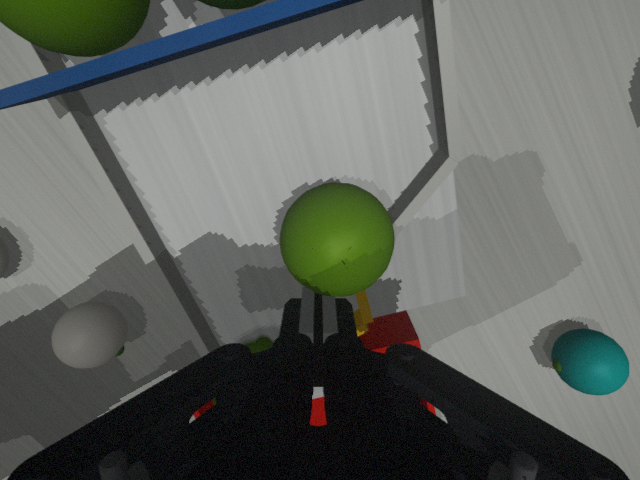

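The front lime is held at (-64,50), and the rear one has already rolled past to x -11 and is leaving. I'll hold for one call, then check that it has gone.

Request:
drive_tool --plan '[[[0,0,0,0,0,0,0],[0,0,0,0,0,0,0],[0,0,0,0,0,0,0],[0,0,0,0,0,0,0],[0,0,0,0,0,0,0]]]'

```text
clock: 4.87
tcp_pos: [0.5711, 0.079, 0.0932]
orientation: [-0.343, -0.618, -0.343, 0.618]
wrist_force: [-0.7, -0.7, 0.1]
finger_gap: 0.0003
```

```bash
python3 look.py 5
```

```text
t 4.87 ramp mm [-30.7  33.8  18. ] F [-0.7 -0.7  0.1] gap 0.0003 joints [-0.    0.39 -0.19  0.99 -0.    2.13]
x in ramp [ 0.174 -0.    -0.985] y in ramp [0.254 0.966 0.045] z in ramp [ 0.952 -0.258  0.168] 
side 15.4 [-61.2  48.8  22. ]
side 12.0 [131.  -13.5  22. ]
```

View pics/side5.png

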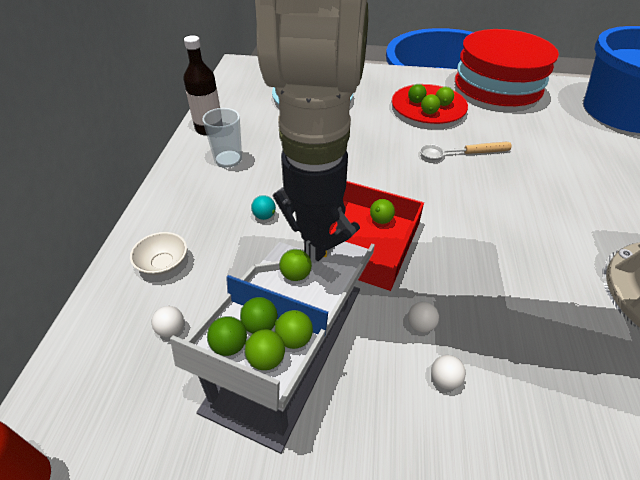

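The rear lime is in the basket at about (383,211), and the front lime is still held at (295,265). I'll pull the fingers downstream and up to release it.

Request:
drive_tool --plan '[[[-0.5,0,1.5,0,0,0,0],[-3,0,2,0,0,0,0],[-4,0,0,0,0,0,0],[-4,0,0,0,0,0,0],[-2,0,0,0,0,0,0]]]'

```text
clock: 5.43
tcp_pos: [0.5536, 0.0483, 0.2335]
orientation: [0.344, 0.62, 0.342, -0.617]
wrist_force: [1.5, -0.3, 0.1]
finger_gap: 0.0001
```

Request:
drive_tool --plan '[[[0,0,0,0,0,0,0],[0,0,0,0,0,0,0],[0,0,0,0,0,0,0],[0,0,0,0,0,0,0],[0,0,0,0,0,0,0]]]'

```text
clock: 5.85
tcp_pos: [0.5517, 0.0493, 0.2265]
orientation: [-0.343, -0.617, -0.344, 0.619]
wrist_force: [-0.4, -0.1, 1.4]
finger_gap: -0.0003
```

Request:
drive_tool --plan '[[[0,0,0,0,0,0,0],[0,0,0,0,0,0,0],[0,0,0,0,0,0,0],[0,0,0,0,0,0,0],[0,0,0,0,0,0,0]]]'

```text
clock: 6.27
tcp_pos: [0.5527, 0.0494, 0.2281]
orientation: [-0.343, -0.618, -0.343, 0.618]
wrist_force: [0.2, -0.2, 0.4]
finger_gap: -0.0
```

```bash
python3 look.py 6
```

```text
t 6.27 ramp mm [-21.   24.9 156.7] F [ 0.2 -0.2  0.4] gap -0.0 joints [-0.06  0.28 -0.01  1.28 -0.    2.07]
x in ramp [ 0.174 -0.    -0.985] y in ramp [0.253 0.966 0.045] z in ramp [ 0.952 -0.257  0.168] 
side 12.0 [80.8 -4.1 22. ]
side 12.0 [131.  -13.5  22. ]
```

View pics/side6.png

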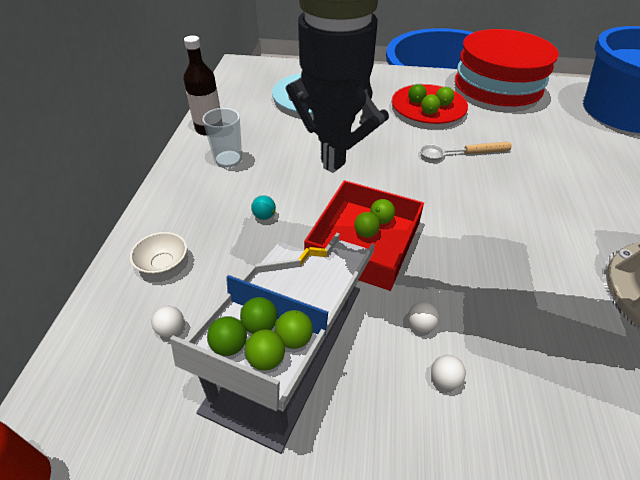

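Both limes are now in the basket, at about (367,225) and (383,211). I'll wait for them to settle, then check their position and that they are at rest.

Request:
drive_tool --plan '[[[0,0,0,0,0,0,0],[0,0,0,0,0,0,0],[0,0,0,0,0,0,0],[0,0,0,0,0,0,0],[0,0,0,0,0,0,0]]]'

```text
clock: 6.83
tcp_pos: [0.5527, 0.0494, 0.2283]
orientation: [0.343, 0.618, 0.343, -0.618]
wrist_force: [-0.9, -0.9, 0.2]
finger_gap: 0.0004
```

Request:
drive_tool --plan '[[[0,0,0,0,0,0,0],[0,0,0,0,0,0,0],[0,0,0,0,0,0,0],[0,0,0,0,0,0,0],[0,0,0,0,0,0,0]]]'

```text
clock: 7.25
tcp_pos: [0.5527, 0.0494, 0.2283]
orientation: [-0.343, -0.618, -0.343, 0.618]
wrist_force: [-0.6, -0.8, -0.3]
finger_gap: -0.0002
```

```bash
cat > chk.py <<'E'
from h import *
c=np.mean([[.4097,-.1117],[.4612,.0485],[.5539,-.1517],[.6078,.0073]],axis=0)
for u in limes(env.read_camera("side"),(310,180,420,285)):
    p=plane("side",u[:2],.026)[:2]; d=p-c; print(u,"basket xy mm",[round(1000*float(d@v)) for v in (np.array([np.cos(yaw),np.sin(yaw)]),np.array([-np.sin(yaw),np.cos(yaw)]))])
E
python3 chk.py
```

```text
(np.float64(366.0), np.float64(224.0), 12.2) basket xy mm [19, 0]
(np.float64(382.0), np.float64(210.5), 12.0) basket xy mm [64, -14]
```

Request:
drive_tool --plan '[[[0,0,0,0,0,0,0],[0,0,0,0,0,0,0],[0,0,0,0,0,0,0],[0,0,0,0,0,0,0],[0,0,0,0,0,0,0]]]'

```text
clock: 7.72
tcp_pos: [0.5527, 0.0494, 0.2283]
orientation: [-0.343, -0.618, -0.343, 0.618]
wrist_force: [0.8, 0.3, -0.6]
finger_gap: -0.0
```

```bash
python3 chk.py; python3 look.py 7
```

```text
(np.float64(366.0), np.float64(224.0), 12.2) basket xy mm [19, 0]
(np.float64(382.0), np.float64(210.5), 12.0) basket xy mm [64, -14]
t 7.77 ramp mm [-21.   24.9 156.8] F [ 0.9  0.1 -0.1] gap -0.0001 joints [-0.06  0.27 -0.01  1.28 -0.    2.07]
x in ramp [ 0.174 -0.    -0.985] y in ramp [0.254 0.966 0.045] z in ramp [ 0.952 -0.258  0.168] 
side 12.2 [80.4 -3.4 22. ]
side 12.0 [131.  -13.5  22. ]
```

View pics/scene7.png

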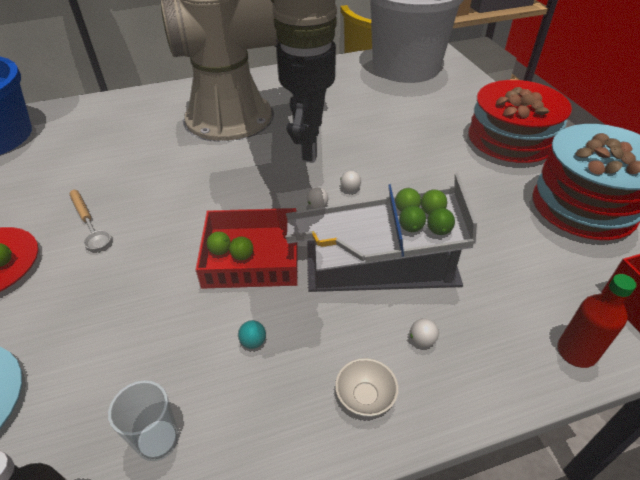

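The scene picture shows both limes side by side on the basket floor at (218,243) and (241,249). Neither has moved between looks, and the fingers are well clear. I'll hand in.

```bash
python3 -c "
from workcell import env
env.hand_in()"
```

```text
the job is handed in; nothing more can be done
```

Both limes are in the red basket, and I handed the job in about 7.8 s into the 32 s allowed; the hand-in gives no verdict. With the shut fingertips I pushed the front lime back from x -23 to about x -64, y 50 mm on the ramp. I held it there while the other lime rolled past, then pulled the fingers away so it rolled out by itself.

- **Position:** my last checks put the limes at about (19, 0) and (64, -14) mm in the basket's frame, inside the ±82 and ±72 mm limits. Those points assume the limes lie on the basket floor; the scene and side pictures show them there.
- **At rest:** two looks about 0.5 s apart gave the same pixel positions.
- **Arm clear:** the fingers were about 0.23 m above the table and touching nothing, with a wrist force around 1 N.

No check failed or disagreed.

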